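Spring the touch-latch lid of the blue wax box and swing it open

TASK

Open the wax box with the blue lid: press down near the front edge of its lid, where the white spot is, until the touch catch lets go, take your fingers away so that the lid springs ajar by itself, then push the lid up and over with your fingertips until it rests leaning back on its stop. Do not lift, tip or shove the box, keep the box with the yellow lid shut, and leave everything else on the bench where it is.

Things in the scene. Friction and masses are not known exactly. Their poses are not given: they have to be found in the camera images.
- blue_box: Grey plastic box under the blue lid: 150 (x, depth) x 100 (y, width), rim 75 high, loose on the bench, about 1.5 kg. Origin at the centre of its underside; x axis points from its front to its hinge side, z up; the front faces roughly towards the robot. Inside stand bars up to 34 high and a white spring pin under the lid, 40 before the hinge
- blue_press (a point): Centre of the white 22 mm spot on the top of the blue lid: where to press. Mid-width, 25 behind the lid's front edge, 128 from the hinge line; 89 above the bench when shut. Moves with the lid; its x axis runs along the lid from front to hinge, z out of its top
- blue_edge (a point): Middle of the lower front edge of the blue lid (lid 153 deep, 104 wide, 8 thick; it overhangs the box front by 3 and, shut, clears the rim by 6). Moves with the lid. A 6 mm thick steel loop for the catch stands 21 out of the lid's underside at mid-width, 38 from this edge towards the hinge, 32 wide
- blue_hinge (a point): Middle of the hinge line of the blue lid, at the rear rim of the box, 81 above the bench, level with the shut lid's underside. The hinge runs along the box's y. Fixed to the box
- blue_lid (a joint): Angle of the blue lid, rad: 0 shut, grows as the front edge goes up and back. Pressing (about 4 N) takes it to a stop at -0.036 (5 mm at the spot); the catch lets go at -0.02 (3 mm). Fingers off, a spring lifts it in 1 s to 0.4 (edge 60 mm up). From there it swings freely (130 g), falls back to ajar if let go before upright, and past upright (over 1.7) falls onto its stop at 1.92
- blue_catch (a joint): Hook of the catch inside the box, m: 0 engaged, 0.012 let go. Not to be reached by hand: it lets go when the lid is pressed down far enough, and stays so; the lid rises when the fingers leave
- yellow_box: The other box, the same in all but its yellow lid. Origin at the centre of its underside, x axis from front to hinge
- yellow_lid (a joint): Angle of the yellow lid, the same mechanism; must stay shut (0)
- brush: white nylon brush, 140 x 75 x 38 high, lying bristles down; loose bystander, leave alone. Origin at the centre of its underside
- wax: blue wax block, 90 x 50 x 28 high; loose bystander, leave alone. Origin at the centre of its underside
- file_holder: aluminium L-shaped file holder with a dark file in it, 150 x 50 x 46 high; loose bystander, leave alone. Origin at the centre of its underside
- saucer: white ceramic saucer, 120 across, 18 high; loose bystander, leave alone. Origin at the centre of its underside
- scraper: orange plastic scraper sheet, 130 x 60 x 5 thick; loose bystander, leave alone. Origin at the centre of its underside
Mind the look-alikes: they are no part of the job. Leave any turquoise look-alike of the yellow_box alone.

How it is judged:
By the outcome, as a careful person would: the job done as asked, in the order asked, and still so for the second after the job is handed in, with the robot touching nothing.
It also fails if it takes over 48 s, if anything falls off the work surface, if the arm or the gripper's body presses on something with over 40 N, if the wrist force passes 120 N, or if a joint passes its speed limit or range.

ROBOT

A 7-joint arm with a two-finger parallel gripper is mounted at the origin on the work surface. World frame = base frame: x ahead of the robot, y to its left, z up, the work surface at z = 0. Lengths are in m, angles in rad, forces in N, time in s.
With the tool pointing down it reaches from about 0.35 to 0.9 m from the base axis. Payload 7.2 kg.
Tool frame: the origin (TCP) lies on the mounting face of the last link; the fingertips stand 173 mm ahead of it and the grasp point (between the pads) lies 155 mm ahead of it (env.nose_length is the distance from the TCP to the fingertips, in m); z points along the fingers, y is the direction in which the jaws open and shut (so a half turn about z gives the same grasp; the last joint's range is limited). The gripper opens to 85 mm and grips with 20 to 120 N. Pads are 22 mm wide; open, the fingers measure 114 mm over their backs; the gripper's body (76 mm by 85 mm) begins 54 mm behind the grasp point. The pads swing forward as they close: fully open they stand 13 mm farther back than shut.
Start: joints at [-1.268, 0.411, -0.013, 1.596, 0.006, 1.134, -0.082], TCP at [0.226, 0.583, 0.405] pointing down, gripper open.
Joint ranges: [-2.95, 2.95], [-0.29, 1.99], [-1.47, 1.44], [0.14, 2.54], [-1.03, 4.17], [0.13, 1.85], [-2.86, 2.86]. Speed limits (rad/s): [2.39, 2.39, 3.01, 3.01, 3.14, 3.14, 3.14].

INTERFACE

Orientations are given as a unit quaternion [x, y, z, w].
In Python, from station import env gives the robot as it stands.
- The arm moves only by the tool jog_arm, never from a script. Its argument "moves" is a list that holds one entry, the list of rows, each a list of 7 numbers: the opening, from -1 (shut) to 1 (fully open), so that 0 is half open, then the shift along the tool's x, y, z in mm, then the turn, a rotation vector about the tool's x, y, z in rad. A call has 1 to 20 rows; each row is the pose to reach, as a shift and turn from the pose measured when the call began, along the tool's axes at that moment; what a row does not reach only later rows make up. A row lasts 1/10 s, in which the tool goes at most 50 mm and 8.59 degrees, less where a joint would pass 70% of its speed; a pose out of reach is approached as far as the arm can. A call with a gripper value outside its range is refused whole. The fingers move at their own pace and stop on an object; "squeeze" is the grip in N (left out, the last holds). Time passes only in rows, so rows that repeat a pose let the fingers close. It gives the time, the measured TCP pose, the force and the opening at its end, in the units of the state.
- env.observe(): the state, without advancing time (a new reading comes with each control period).
- env.snapshot(name): name is "side" or "top" or "wrist"; returns the picture (420x560x3 uint8, red, green, blue); there is no depth.
- env.camera_info(name): a dict with "K" (3x3 intrinsics, pixels), "R" (3x3) and "t" (3): a world point X has camera coordinates R X + t; the wrist camera has in their place "mount" (4x4, takes a point from camera to tool coordinates, whose origin is the TCP and whose axes are the flange's). Camera axes: x right, y down, z forward; pixel columns grow to the right and rows downward; lengths in m; the calibration is good to about 2 mm. A picture is of the moment at which its call begins: read the wrist's pose just before it. camera_info takes no time and is no camera call.
- env.finish_job(): hands the job in, once; it reports no verdict.
The state is a dict: "clock": time; "joint_positions": joint angles; "qvel": joint speeds; "joint_torque": joint torques, N m; "eef_pos": TCP position; "tool_rot": TCP orientation; "contact_force": force on the tool from outside, world axes, zero at the start; "wrist_torque": the same for the moment, N m; "finger_gap": finger opening in m.
Only numpy, scipy, OpenCV 4.12 (cv2) and the standard library are available. Lean on these libraries where they do the work, as an engineer would, in place of code of your own. Each camera call takes 0.05 s, during which the arm holds its last target.

## Working session

There is one attempt and no reset: what is moved stays moved. The work goes in short steps, Python scripts to look and compute and a tool call to move; the robot and the scene stay as the last step left them, time stands still between calls to the robot, and variables do not carry over. Pictures are saved under pics/ and viewed, and the job is handed in when it is done.

Besides the shell and the picture viewer there is one more tool, called after ">>>" as name([rows], argument=value, ...), one row to a line, values as JSON. jog_arm: Moves the arm, as the interface text tells. Its arguments: {"type":"object","properties":{"moves":{"type":"array","items":{"type":"array","items":{"type":"array","items":{"type":"number"}}}},"squeeze":{"type":"number"}},"required":["moves"]}

```bash
ls; mkdir -p pics
python3 - <<'E'
from station import env
import cv2,json
s=env.observe(); print({k:s[k] for k in ['clock','eef_pos','tool_rot','finger_gap','contact_force']})
for n in ['top','side']:
    im=env.snapshot(n); cv2.imwrite(f'pics/{n}0.png',im[:,:,::-1])
for n in ['top','side','wrist']: print(n,env.camera_info(n))
print(env.nose_length)
E
```

```text
pics
{'clock': 0.0, 'eef_pos': array([0.226412  , 0.58231086, 0.40385078]), 'tool_rot': array([ 1.84310268e-01,  9.82867774e-01, -8.10249882e-04, -9.07446188e-05]), 'finger_gap': 0.08528825943965516, 'contact_force': array([-0.01691939, -0.32522421, -0.28537119])}
top {'K': array([[407.68544695,   0.        , 285.09518967],
       [  0.        , 407.68544695, 205.37353444],
       [  0.        ,   0.        ,   1.        ]]), 'R': array([[ 1.06935085e-02, -9.99942117e-01,  1.18801156e-03],
       [-9.90483562e-01, -1.07553743e-02, -1.37210184e-01],
       [ 1.37215019e-01,  2.90552352e-04, -9.90541243e-01]]), 't': array([-0.02191578,  0.4677027 ,  1.11288179])}
side {'K': array([[532.8692517 ,   0.        , 268.5750271 ],
       [  0.        , 532.8692517 , 210.33617563],
       [  0.        ,   0.        ,   1.        ]]), 'R': array([[ 0.93188401, -0.36269194,  0.00683706],
       [-0.26085563, -0.6830898 , -0.68216029],
       [ 0.25208437,  0.63391078, -0.7311707 ]]), 't': array([-0.42113912,  0.1813416 ,  1.39099466])}
wrist {'K': array([[307.95810004,   0.        , 281.92692483],
       [  0.        , 307.95810004, 209.81778003],
       [  0.        ,   0.        ,   1.        ]]), 'mount': array([[-9.59821951e-04, -9.64553148e-01, -2.63886915e-01,
         6.70330441e-02],
       [ 9.99999078e-01, -6.72380538e-04, -1.17957460e-03,
        -6.14578979e-04],
       [ 9.60329967e-04, -2.63887804e-01,  9.64552904e-01,
         3.12101531e-02],
       [ 0.00000000e+00,  0.00000000e+00,  0.00000000e+00,
         1.00000000e+00]])}
0.1734
```

View pics/top0.png

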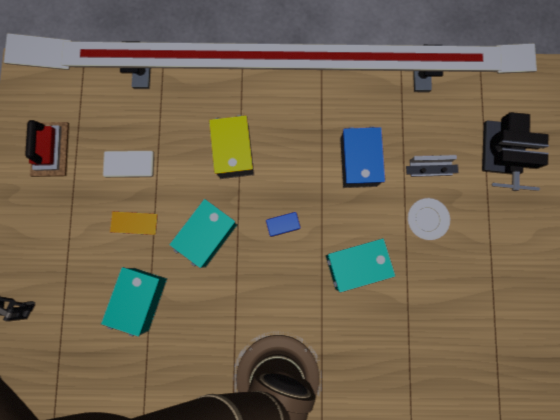

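View pics/side0.png

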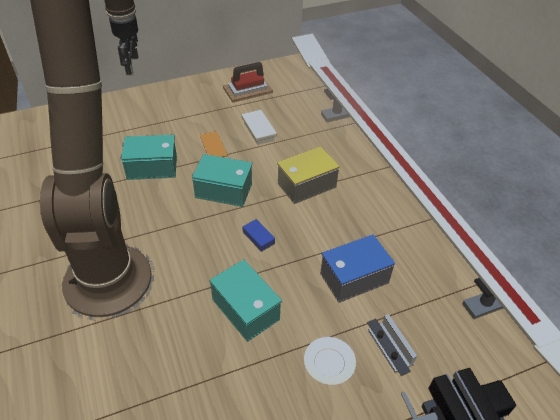

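The blue-lidded box is at top (363,157), with its white spot at (365,173); in the side view the spot is at (340,265). The other blue thing, at top (284,223), is the small wax block and has no spot. The three turquoise boxes are look-alikes. Only the first fits. I'll measure it and confirm in a crop.

```bash
cat > h.py <<'E'
import numpy as np,cv2
from station import env
from scipy.spatial.transform import Rotation as Ro
def ray(n,uv):
    c=env.camera_info(n);K,R,t=c['K'],c['R'],c['t']
    d=R.T@np.linalg.inv(K)@np.array([uv[0],uv[1],1.]); return -R.T@t,d
def onplane(n,uv,z):
    o,d=ray(n,uv); return o+d*(z-o[2])/d[2]
def proj(n,X):
    c=env.camera_info(n);p=c['K']@(c['R']@np.array(X)+c['t']);return p[:2]/p[2]
def tri(a,b):
    (o1,d1),(o2,d2)=a,b
    A=np.c_[d1,-d2];s=np.linalg.lstsq(A,o2-o1,rcond=None)[0]
    return (o1+s[0]*d1+o2+s[1]*d2)/2,np.linalg.norm(o1+s[0]*d1-o2-s[1]*d2)
E
python3 - <<'E'
from h import *
sp={}
for n,box in [('top',(320,110,410,200)),('side',(310,230,400,310))]:
    im=cv2.imread(f'pics/{n}0.png');hsv=cv2.cvtColor(im,cv2.COLOR_BGR2HSV)
    x0,y0,x1,y1=box;h=hsv[y0:y1,x0:x1]
    m=cv2.inRange(h,(100,150,60),(125,255,255))
    c=max(cv2.findContours(m,0,2)[0],key=cv2.contourArea)
    ms=np.zeros_like(m);cv2.drawContours(ms,[c],-1,255,-1)
    w=cv2.inRange(h,(0,0,130),(180,110,255))&ms
    k=cv2.moments(w,True);s=(k['m10']/k['m00']+x0,k['m01']/k['m00']+y0);sp[n]=s
    print(n,'spot',s,'area',k['m00'],onplane(n,s,.089))
    r=cv2.minAreaRect(c);ap=cv2.approxPolyDP(c,4,True)[:,0]+[x0,y0]
    print(ap.tolist())
    for p in ap: print(onplane(n,p,.089).round(4))
    cv2.imwrite(f'pics/crop_{n}.png',cv2.resize(im[y0:y1,x0:x1],None,fx=4,fy=4))
print(tri(ray('top',sp['top']),ray('side',sp['side'])))
a=cv2.imread('pics/crop_top.png');b=cv2.imread('pics/crop_side.png');h=min(a.shape[0],b.shape[0]);cv2.imwrite('pics/crop.png',np.hstack([a[:h],b[:h]]))
s=env.observe();print(Ro.from_quat(s['tool_rot']).as_matrix().round(3))
E
```

```text
top spot (365.01666666666665, 172.76666666666665) area 60.0 [ 0.55122994 -0.23162721  0.089     ]
[[344, 129], [346, 182], [383, 181], [380, 128]]
[ 0.673 -0.176  0.089]
[ 0.5253 -0.18    0.089 ]
[ 0.5291 -0.2797  0.089 ]
[ 0.677  -0.2747  0.089 ]
side spot (339.8421052631579, 263.63157894736844) area 57.0 [ 0.55221728 -0.22767261  0.089     ]
[[373, 235], [323, 253], [342, 283], [394, 263]]
[ 0.6745 -0.1748  0.089 ]
[ 0.5275 -0.1823  0.089 ]
[ 0.531  -0.2819  0.089 ]
[ 0.6788 -0.2741  0.089 ]
(array([ 0.55017851, -0.23069561,  0.09366699]), np.float64(2.0174831089612905e-05))
[[-0.932  0.362 -0.   ]
 [ 0.362  0.932 -0.001]
 [-0.    -0.001 -1.   ]]
```

View pics/crop.png

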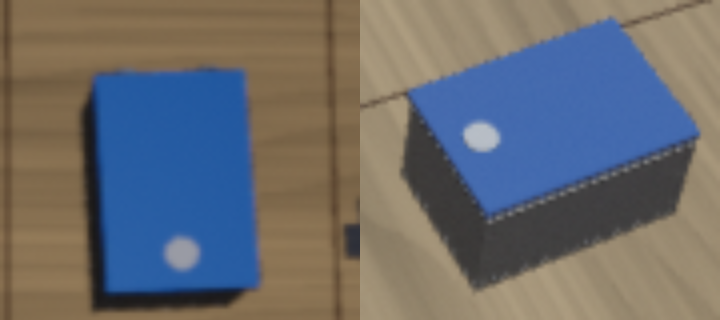

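The crop confirms it: a blue lid with its white spot at the front edge, facing the robot. The spot is at about (0.551, -0.230), box yaw is about 0.04, and the hinge is at about (0.679, -0.225). Next I travel above the spot with the fingers shut and the tool's x along the box's y, which keeps the last joint near mid-range.

>>> jog_arm([
  [[-1, -597, -640, 0, 0, 0, 1.16], [-1, -597, -640, 0, 0, 0, 1.16], [-1, -597, -640, 0, 0, 0, 1.16], [-1, -597, -640, 0, 0, 0, 1.16], [-1, -597, -640, 0, 0, 0, 1.16], [-1, -597, -640, 0, 0, 0, 1.16], [-1, -597, -640, 0, 0, 0, 1.16], [-1, -597, -640, 0, 0, 0, 1.16], [-1, -597, -640, 0, 0, 0, 1.16], [-1, -597, -640, 0, 0, 0, 1.16], [-1, -597, -640, 0, 0, 0, 1.16], [-1, -597, -640, 0, 0, 0, 1.16], [-1, -597, -640, 0, 0, 0, 1.16], [-1, -597, -640, 0, 0, 0, 1.16], [-1, -597, -640, 0, 0, 0, 1.16], [-1, -597, -640, 0, 0, 0, 1.16], [-1, -597, -640, 0, 0, 0, 1.16], [-1, -597, -640, 0, 0, 0, 1.16], [-1, -597, -640, 0, 0, 0, 1.16], [-1, -597, -640, 0, 0, 0, 1.16]],
])

```text
clock: 2.1
eef_pos: [0.5507, -0.2306, 0.4042]
tool_rot: [0.693, 0.721, -0.001, -0.0]
contact_force: [-0.4, 0.3, -0.7]
finger_gap: -0.0
```

```bash
cat >> h.py <<'E'
def wray(uv,s):
    c=env.camera_info('wrist');M=c['mount'];R=Ro.from_quat(s['tool_rot']).as_matrix()
    d=R@M[:3,:3]@np.linalg.inv(c['K'])@np.array([uv[0],uv[1],1.]);o=s['eef_pos']+R@M[:3,3];return o,d
E
python3 - <<'E'
from h import *
s=env.observe();im=env.snapshot('wrist')[:,:,::-1];cv2.imwrite('pics/w1.png',im)
print(s['joint_positions'].round(3),Ro.from_quat(s['tool_rot']).as_matrix().round(3).tolist())
hsv=cv2.cvtColor(im,cv2.COLOR_BGR2HSV)
m=cv2.inRange(hsv,(100,150,50),(125,255,255))
c=max(cv2.findContours(m,0,2)[0],key=cv2.contourArea)
for p in cv2.approxPolyDP(c,6,True)[:,0]:
    o,d=wray(p,s);print(p,(o+d*(.089-o[2])/d[2]).round(4))
ms=np.zeros_like(m);cv2.drawContours(ms,[cv2.convexHull(c)],-1,255,-1)
w=cv2.inRange(hsv,(0,0,130),(180,110,255))&ms
n,_,st,ce=cv2.connectedComponentsWithStats(w)
for i in range(1,n):
    if st[i,4]>40:
        o,d=wray(ce[i],s);print('white',ce[i],st[i,4],(o+d*(.089-o[2])/d[2]).round(4))
E
```

```text
[-0.18   0.417  0.677  1.701 -0.283  1.125  0.618] [[-0.039, 0.999, -0.002], [0.999, 0.039, -0.001], [-0.001, -0.002, -1.0]]
[422 141] [ 0.6733 -0.1736  0.089 ]
[257 142] [ 0.525  -0.1801  0.089 ]
[259 246] [ 0.5286 -0.2806  0.089 ]
[411 246] [ 0.6785 -0.2748  0.089 ]
white [282.94431555 197.28538283] 431 [ 0.5503 -0.2303  0.089 ]
```

View pics/w1.png

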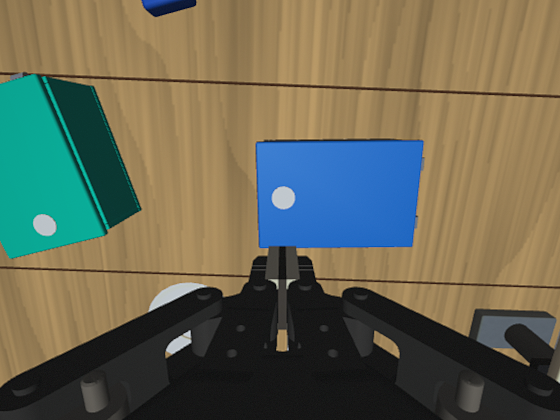

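The wrist view shows the blue lid with its white spot at (283,197), which is (0.5503, -0.2303), right under the tips. Descending.

>>> jog_arm([
  [[-1, 0, 0, 50, 0, 0, 0], [-1, 0, 0, 95, 0, 0, 0], [-1, 0, 0, 120, 0, 0, 0], [-1, 0, 0, 132, 0, 0, 0], [-1, 0, 0, 137, 0, 0, 0], [-1, 0, 0, 140, 0, 0, 0], [-1, 0, 0, 140, 0, 0, 0]],
])

```text
clock: 2.85
eef_pos: [0.551, -0.2296, 0.2654]
tool_rot: [0.693, 0.721, -0.0, 0.0]
contact_force: [0.1, 0.2, 0.3]
finger_gap: 0.0003
```

>>> jog_arm([
  [[-1, 0, 0, 2, 0, 0, 0], [-1, 0, 0, 3.5, 0, 0, 0], [-1, 0, 0, 5, 0, 0, 0], [-1, 0, 0, 6, 0, 0, 0], [-1, 0, 0, 7, 0, 0, 0], [-1, 0, 0, 7, 0, 0, 0]],
])

```text
clock: 3.45
eef_pos: [0.5512, -0.2298, 0.2586]
tool_rot: [0.693, 0.721, -0.0, 0.001]
contact_force: [1.3, -0.2, 3.1]
finger_gap: 0.0003
```

>>> jog_arm([
  [[-1, 0, 0, 1, 0, 0, 0], [-1, 0, 0, 1.5, 0, 0, 0], [-1, 0, 0, 1.5, 0, 0, 0]],
])

```text
clock: 3.75
eef_pos: [0.5513, -0.2299, 0.2579]
tool_rot: [0.693, 0.721, 0.0, 0.001]
contact_force: [-2.3, 1.2, 10.8]
finger_gap: -0.0001
```

10.8 N means the lid is on its lower stop, so the catch should have let go. Now I lift the fingers away quickly, then back off and tilt the fingers forward.

>>> jog_arm([
  [[-1, 0, 0, -50, 0, 0, 0], [-1, 0, 0, -100, 0, 0, 0], [-1, 0, 0, -140, 0, 0, 0], [-1, 0, -40, -140, 0, 0, 0], [-1, 30, -90, -140, -0.15, 0, 0], [-1, 33, -140, -140, -0.3, 0, 0], [-1, 33, -180, -140, -0.45, 0, 0], [-1, 33, -185, -140, -0.6, 0, 0], [-1, 33, -185, -140, -0.75, 0, 0], [-1, 33, -185, -140, -0.785, 0, 0], [-1, 33, -185, -140, -0.785, 0, 0], [-1, 33, -185, -140, -0.785, 0, 0], [-1, 33, -185, -140, -0.785, 0, 0], [-1, 33, -185, -140, -0.785, 0, 0]],
])

```text
clock: 5.15
eef_pos: [0.3652, -0.2044, 0.3977]
tool_rot: [0.64, 0.667, 0.275, 0.266]
contact_force: [0.3, 0.1, 0.2]
finger_gap: 0.0001
```

Run:
```python
from h import *
s=env.observe();print(s['joint_positions'].round(3),Ro.from_quat(s['tool_rot']).as_matrix().round(3).tolist())
a=env.snapshot('side')[:,:,::-1];cv2.imwrite('pics/s2.png',a)
w=env.snapshot('wrist')[:,:,::-1];cv2.imwrite('pics/w2.png',w)
```

```text
[-0.528 -0.242  0.989  2.375 -0.719  0.28   1.196] [[-0.041, 0.707, 0.706], [0.999, 0.03, 0.027], [-0.002, 0.707, -0.707]]
```

View pics/s2.png

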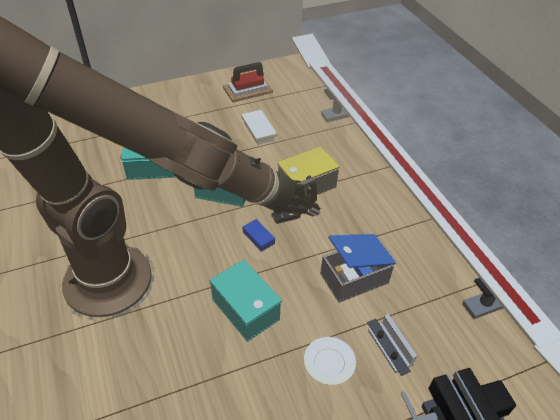

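View pics/w2.png

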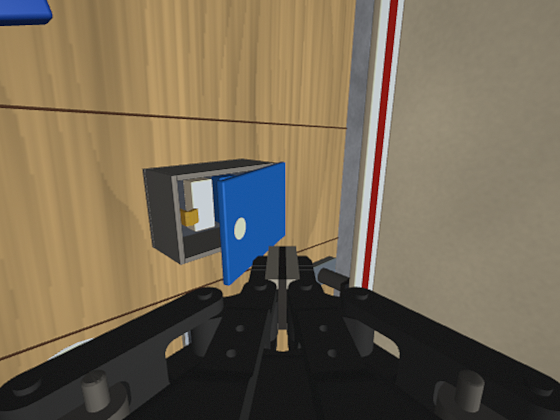

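The lid is ajar: in the wrist view its front edge is near x=222, and the loop and pin can be seen inside the box. The fingers will go in front of the box and under the lid edge, 33 mm left of centre and clear of the loop. Lowering in front of the box first.

>>> jog_arm([
  [[-1, 0, -30, 30, 0, 0, 0], [-1, 0, -60, 60, 0, 0, 0], [-1, 0, -85, 85, 0, 0, 0], [-1, 0, -103, 103, 0, 0, 0], [-1, 0, -103, 103, 0, 0, 0], [-1, 0, -103, 103, 0, 0, 0]],
])

```text
clock: 5.85
eef_pos: [0.3519, -0.2002, 0.3279]
tool_rot: [0.647, 0.67, 0.262, 0.252]
contact_force: [0.3, -0.2, 0.1]
finger_gap: -0.0001
```

Run:
```python
from h import *
s=env.observe();R=Ro.from_quat(s['tool_rot']).as_matrix();print(s['joint_positions'].round(3),R.round(3).tolist())
print('tip',s['eef_pos']+R[:,2]*.1734,'pred edge near', )
c=env.camera_info('side')
a=env.snapshot('side')[:,:,::-1];cv2.imwrite('pics/s3.png',cv2.resize(a[160:330,210:430],None,fx=3,fy=3))
```

```text
[-0.96  -0.292  1.441  2.479 -1.033  0.126  1.601] [[-0.036, 0.735, 0.677], [0.999, 0.026, 0.025], [0.0, 0.678, -0.735]]
tip [ 0.46932258 -0.19588164  0.20034262] pred edge near
```

View pics/s3.png

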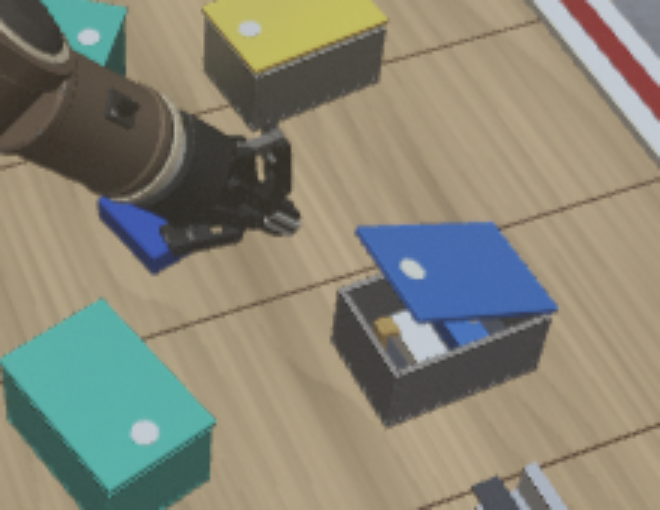

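Joint limits are reached at this tilt and low position, so I back off and use a smaller tilt with the tool farther forward.

>>> jog_arm([
  [[-1, -4, 35, -3, 0.1, 0, 0], [-1, -6, 70, -6, 0.2, 0, 0], [-1, -6, 70, -6, 0.3, 0, 0], [-1, -6, 70, -6, 0.3, 0, 0], [-1, -6, 70, -6, 0.3, 0, 0]],
])

```text
clock: 6.4
eef_pos: [0.4, -0.207, 0.3805]
tool_rot: [0.679, 0.7, 0.157, 0.154]
contact_force: [-0.0, 0.3, -0.0]
finger_gap: -0.0003
```

```bash
cat > st.py <<'E'
from h import *
s=env.observe();R=Ro.from_quat(s['tool_rot']).as_matrix();print(s['joint_positions'].round(3),R.round(3).tolist())
print(s['clock'],s['eef_pos'],'tip',s['eef_pos']+R[:,2]*.1734,s['contact_force'])
H=np.array([.679,-.225,.081]);t=s['eef_pos']+R[:,2]*.1734-H
print('tip rel hinge',t.round(4),'tilt',np.arctan2(R[0,2],-R[2,2]))
E
python3 st.py
```

```text
[-0.554  0.005  1.041  2.228 -0.417  0.558  0.834] [[-0.031, 0.903, 0.429], [1.0, 0.029, 0.011], [-0.003, 0.43, -0.903]]
6.4 [ 0.39999832 -0.20704586  0.38052961] tip [ 0.47446761 -0.2051843   0.22394602] [-0.02054678  0.33826374 -0.01417391]
tip rel hinge [-0.2045  0.0198  0.1429] tilt 0.4439280412960009
```

>>> jog_arm([
  [[-1, 3, -10, 35, 0, 0, 0], [-1, 5, -20, 70, 0, 0, 0], [-1, 6, -28, 98, 0, 0, 0], [-1, 6, -31, 110, 0, 0, 0], [-1, 6, -31, 110, 0, 0, 0], [-1, 6, -31, 110, 0, 0, 0]],
])

```text
clock: 7.0
eef_pos: [0.4172, -0.202, 0.2662]
tool_rot: [0.68, 0.7, 0.156, 0.153]
contact_force: [-0.4, -0.9, -1.6]
finger_gap: -0.0003
```

```bash
python3 st.py
python3 - <<'E'
from h import *
a=env.snapshot('side')[:,:,::-1];a=cv2.resize(a[160:330,210:430],None,fx=3,fy=3)
cv2.imwrite('pics/s4.png',a)
cv2.imwrite('pics/w4.png',env.snapshot('wrist')[:,:,::-1])
s=env.observe();R=Ro.from_quat(s['tool_rot']).as_matrix()
T0=(R.T@(s['eef_pos']+R[:,2]*.1734-[.679,-.225,.081]))
tilt=np.arctan2(R[0,2],-R[2,2]);d=np.array([np.sin(tilt),-np.cos(tilt)]);n=np.array([np.cos(tilt),np.sin(tilt)])
off=.015*n-.026*d; yaw=.038
for th in [.3,.4,.5,.6,.75,.9,1.05,1.127,1.25,1.4,1.5,1.6,1.7,1.78]:
    if th<np.pi/2-tilt: T=.153*np.array([-np.cos(th),np.sin(th)])-off
    else: T=.127*np.array([-np.cos(th),np.sin(th)])-.015*n
    W=np.array([T[0]*np.cos(yaw)-.033*np.sin(yaw),T[0]*np.sin(yaw)+.033*np.cos(yaw),T[1]])
    print(th,((R.T@W-T0)*1000).round(0))
E
```

```text
[ 0.065  0.274  0.41   2.298 -1.033  0.35   1.411] [[-0.028, 0.904, 0.427], [1.0, 0.026, 0.01], [-0.002, 0.427, -0.904]]
7.0 [ 0.41715338 -0.20203992  0.26615426] tip [ 0.49119594 -0.20034125  0.10936659] [-0.44524    -0.90810666 -1.62031611]
tip rel hinge [-0.1878  0.0247  0.0284] tilt 0.44120001369983436
0.3 [ 3. 27. 30.]
0.4 [ 3. 37. 19.]
0.5 [ 3. 49.  9.]
0.6 [ 3. 62.  1.]
0.75 [ 3. 83. -9.]
0.9 [  3. 105. -16.]
1.05 [  4. 127. -19.]
1.127 [  4. 139. -20.]
1.25 [  4. 155. -19.]
1.4 [  4. 173. -15.]
1.5 [  4. 185. -11.]
1.6 [  4. 197.  -6.]
1.7 [  5. 208.   1.]
1.78 [  5. 216.   7.]
```

View pics/s4.png

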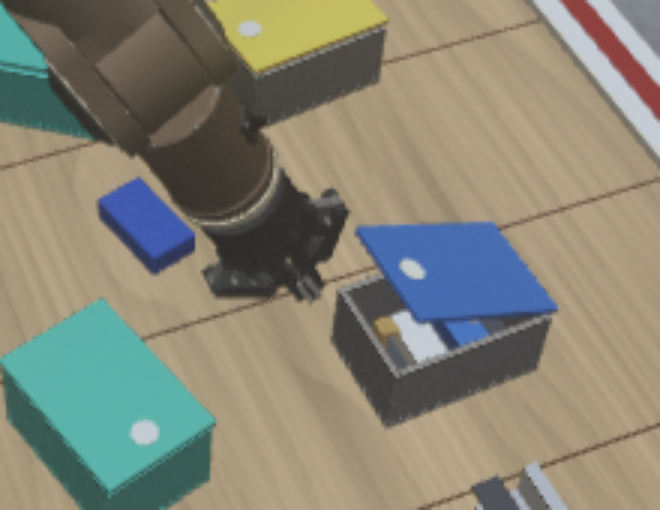

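View pics/w4.png

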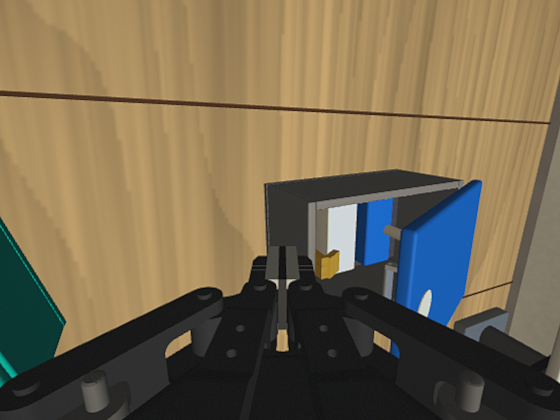

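The fingers are just in front of the box at the left part of the lid. Now I go in under the edge and make the first lift.

>>> jog_arm([
  [[-1, 3, 15, 13, 0, 0, 0], [-1, 3, 30, 19, 0, 0, 0], [-1, 3, 37, 19, 0, 0, 0], [-1, 3, 43, 14, 0, 0, 0], [-1, 3, 49, 9, 0, 0, 0], [-1, 3, 56, 5, 0, 0, 0], [-1, 3, 62, 1, 0, 0, 0], [-1, 3, 69, -3, 0, 0, 0], [-1, 3, 69, -3, 0, 0, 0]],
])

```text
clock: 8.0
eef_pos: [0.4795, -0.198, 0.3025]
tool_rot: [0.681, 0.698, 0.157, 0.157]
contact_force: [-0.8, -0.5, -0.4]
finger_gap: -0.0004
```

```bash
python3 st.py
python3 - <<'E'
from h import *
a=env.snapshot('side')[:,:,::-1];a=cv2.resize(a[160:330,210:430],None,fx=3,fy=3)
cv2.imwrite('pics/s5.png',a)
E
```

```text
[-0.083  0.293  0.518  2.161 -0.834  0.429  1.131] [[-0.025, 0.901, 0.433], [1.0, 0.024, 0.007], [-0.005, 0.433, -0.901]]
8.0 [ 0.47951294 -0.19795671  0.30249678] tip [ 0.55458985 -0.19681614  0.1461967 ] [-0.77327802 -0.50554621 -0.43408765]
tip rel hinge [-0.1244  0.0282  0.0652] tilt 0.4477948842979992
```

View pics/s5.png

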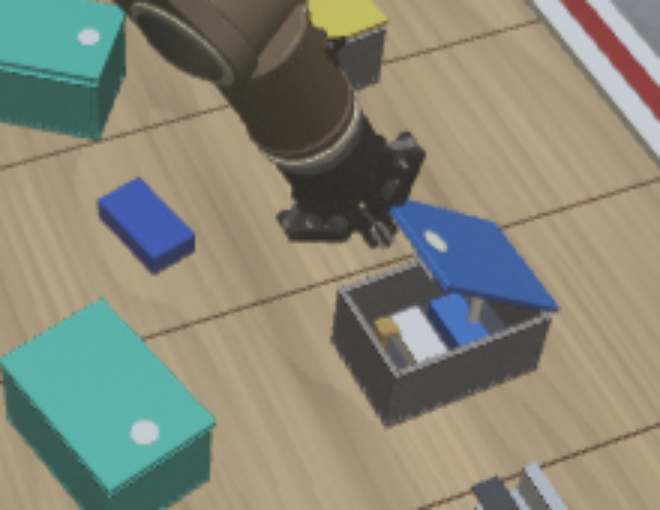

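The lid is riding on the fingers at about 0.65 rad with a force under 1 N. Continuing the arc.

>>> jog_arm([
  [[-1, 0, 10, -4, 0, 0, 0], [-1, 0, 20, -8, 0, 0, 0], [-1, 0, 30, -11, 0, 0, 0], [-1, 1, 40, -14, 0, 0, 0], [-1, 1, 49, -15, 0, 0, 0], [-1, 1, 58, -16, 0, 0, 0], [-1, 1, 65, -17, 0, 0, 0], [-1, 1, 72, -17, 0, 0, 0], [-1, 1, 79, -17, 0, 0, 0], [-1, 1, 86, -16, 0, 0, 0], [-1, 1, 86, -16, 0, 0, 0]],
])

```text
clock: 9.15
eef_pos: [0.5507, -0.1948, 0.3537]
tool_rot: [0.68, 0.699, 0.157, 0.157]
contact_force: [0.7, -0.4, -0.5]
finger_gap: 0.0001
```

```bash
python3 st.py
python3 - <<'E'
from h import *
a=env.snapshot('side')[:,:,::-1];a=cv2.resize(a[160:330,210:430],None,fx=3,fy=3)
cv2.imwrite('pics/s6.png',a)
cv2.imwrite('pics/w6.png',env.snapshot('wrist')[:,:,::-1])
E
```

```text
[-0.197  0.331  0.615  1.975 -0.683  0.565  0.904] [[-0.025, 0.901, 0.433], [1.0, 0.025, 0.007], [-0.005, 0.433, -0.902]]
9.15 [ 0.55066807 -0.19478073  0.3536787 ] tip [ 0.62570289 -0.19363456  0.19735845] [ 0.71598348 -0.3747774  -0.54312624]
tip rel hinge [-0.0533  0.0314  0.1164] tilt 0.44752567979656827
```

View pics/s6.png

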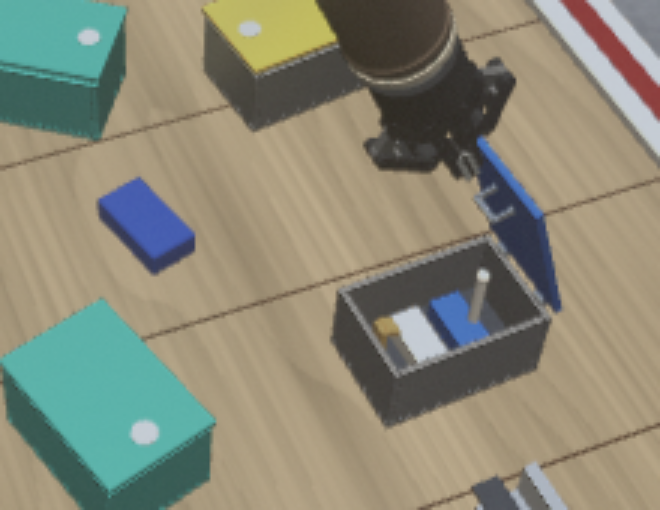

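View pics/w6.png

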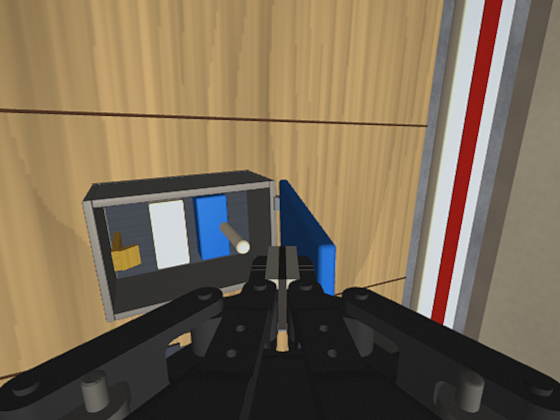

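The lid is near 1.25 rad with the tips against its underside, beside the loop. Pushing on past upright, slowly.

>>> jog_arm([
  [[-1, 0, 6, 0, 0, 0, 0], [-1, 0, 12, 1, 0, 0, 0], [-1, 0, 18, 2, 0, 0, 0], [-1, 0, 24, 4, 0, 0, 0], [-1, 0, 30, 6, 0, 0, 0], [-1, 0, 36, 8, 0, 0, 0], [-1, 0, 42, 11, 0, 0, 0], [-1, 0, 47, 14, 0, 0, 0], [-1, 0, 52, 17, 0, 0, 0], [-1, 0, 57, 20, 0, 0, 0], [-1, 0, 61, 23, 0, 0, 0], [-1, 0, 61, 23, 0, 0, 0], [-1, 0, 61, 23, 0, 0, 0]],
])

```text
clock: 10.55
eef_pos: [0.6145, -0.1933, 0.3586]
tool_rot: [0.681, 0.698, 0.157, 0.156]
contact_force: [-0.2, -0.3, 0.4]
finger_gap: 0.0001
```

```bash
python3 st.py
python3 - <<'E'
from h import *
a=env.snapshot('side')[:,:,::-1];a=cv2.resize(a[160:330,230:450],None,fx=3,fy=3)
cv2.imwrite('pics/s7.png',a)
E
```

```text
[-0.197  0.431  0.612  1.83  -0.694  0.625  0.851] [[-0.025, 0.902, 0.431], [1.0, 0.024, 0.007], [-0.005, 0.431, -0.902]]
10.55 [ 0.61453804 -0.19334516  0.35862894] tip [ 0.68934659 -0.19218667  0.20220036] [-0.24760448 -0.29750222  0.37547316]
tip rel hinge [0.0103 0.0328 0.1212] tilt 0.44607893595195947
```

View pics/s7.png

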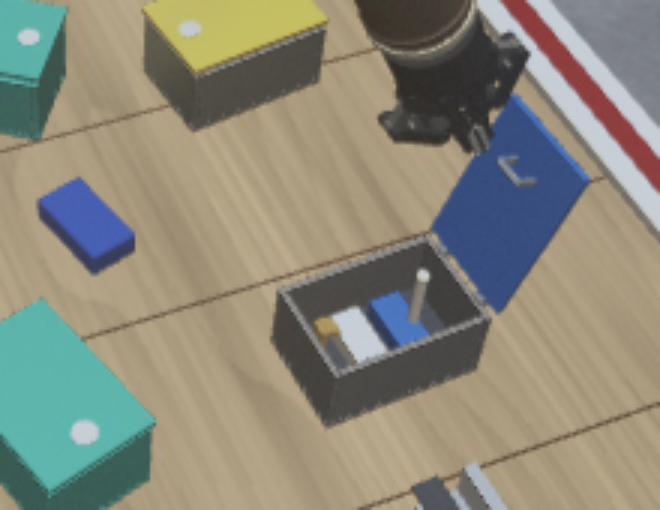

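The lid has gone past upright and lies back. Now I retreat backwards and up, clear of everything, and check.

>>> jog_arm([
  [[-1, 0, -15, 0, 0, 0, 0], [-1, 0, -40, -15, 0, 0, 0], [-1, 0, -70, -50, 0, 0, 0], [-1, 0, -100, -90, 0, 0, 0], [-1, 0, -120, -120, 0, 0, 0], [-1, 0, -120, -120, 0, 0, 0], [-1, 0, -120, -120, 0, 0, 0], [-1, 0, -120, -120, 0, 0, 0], [-1, 0, -120, -120, 0, 0, 0], [-1, 0, -120, -120, 0, 0, 0]],
])

```text
clock: 11.6
eef_pos: [0.455, -0.1969, 0.4144]
tool_rot: [0.681, 0.699, 0.156, 0.156]
contact_force: [-0.3, 0.1, -0.1]
finger_gap: -0.0001
```

```bash
python3 st.py
python3 - <<'E'
from h import *
a=env.snapshot('side')[:,:,::-1];cv2.imwrite('pics/s8.png',a)
t=env.snapshot('top')[:,:,::-1];cv2.imwrite('pics/t8.png',t)
a0=cv2.imread('pics/side0.png');t0=cv2.imread('pics/top0.png')
for n,i,j in [('side',a0,a),('top',t0,t)]:
    d=(np.abs(i.astype(int)-j).max(2)>50).astype(np.uint8);k,_,st,_=cv2.connectedComponentsWithStats(d)
    print(n,[r.tolist() for r in st[1:] if r[4]>25])
# lid front edge position predicted at 1.92, box yaw
for th in (1.7,1.92):
  for y in(-.052,.052):
    u=-.153*np.cos(th);X=[.679+u-.038*y,-.225+.038*u+y,.081+.153*np.sin(th)];print(th,proj('side',X).round(1),proj('top',X).round(1))
E
```

```text
[-0.335  0.064  0.753  2.091 -0.383  0.627  0.703] [[-0.025, 0.903, 0.43], [1.0, 0.025, 0.006], [-0.005, 0.43, -0.903]]
11.6 [ 0.45500924 -0.19689759  0.41444594] tip [ 0.5295549  -0.19584234  0.25789118] [-0.27117781  0.1483624  -0.10578762]
tip rel hinge [-0.1494  0.0292  0.1769] tilt 0.4443971650251454
side [[0, 0, 117, 199, 5364], [105, 0, 34, 40, 631], [91, 14, 22, 34, 422], [128, 17, 10, 19, 104], [82, 33, 18, 50, 381], [76, 40, 13, 45, 111], [119, 40, 212, 145, 7176], [251, 63, 12, 9, 64], [227, 89, 13, 11, 43], [296, 174, 51, 40, 757], [54, 190, 35, 9, 125], [321, 192, 105, 93, 3800], [104, 200, 13, 18, 39], [118, 201, 7, 36, 85], [70, 202, 22, 30, 43], [40, 206, 25, 46, 371], [75, 232, 22, 7, 113]]
top [[323, 86, 134, 327, 13628], [0, 296, 35, 26, 617], [263, 374, 21, 10, 121], [402, 375, 7, 10, 33], [0, 376, 39, 44, 863], [303, 379, 13, 28, 131], [251, 381, 14, 8, 58], [240, 385, 8, 7, 37], [294, 384, 7, 11, 29], [47, 392, 191, 28, 2154], [308, 393, 87, 27, 1426], [276, 396, 12, 5, 26], [251, 401, 22, 19, 60], [282, 402, 16, 18, 114], [243, 413, 6, 7, 28]]
1.7 [414.  222.8] [394.3  99. ]
1.7 [389.5 193.2] [351.  100.1]
1.92 [425.1 220.9] [392.6  87.5]
1.92 [400.4 191.7] [349.8  88.6]
```

View pics/s8.png

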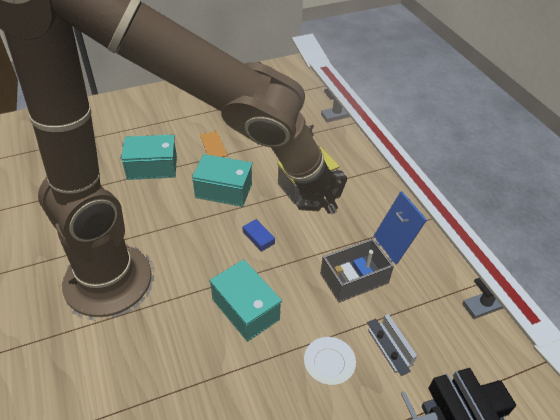

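View pics/t8.png

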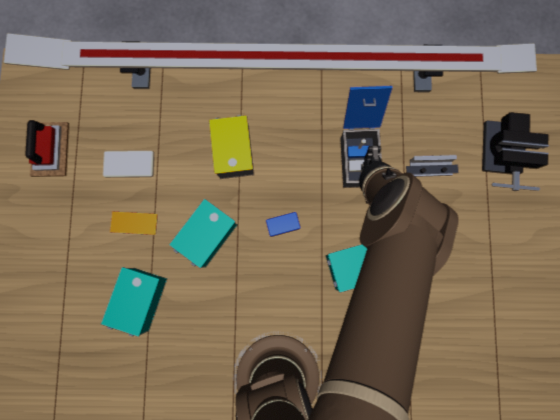

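The lid edge is at side (400,192)–(425,221) and top (350,88)–(391,87), which matches the 1.92 stop. The yellow lid is shut, the bystanders show no change, and the wrist force is about 0. Handing in.

```bash
python3 -c "
from station import env
print(env.finish_job())"
```

```text
the job is handed in; nothing more can be done
None
```

The blue-lidded box is open, and I handed the job in at about 11.7 s. I pressed the white spot down to its stop (about 11 N). After I took the fingers away, the lid sprang ajar. I then lifted it from under the front edge, left of the loop, with the wrist force at about 1 N or less in the readings, and pushed it past upright. It fell back onto its stop.

**Last checks:**
- **Lid:** its front edge matches the position predicted for 1.92 rad in both the side and top views.
- **Box:** I saw no movement in the views.
- **Yellow box and bystanders:** the yellow lid is shut, and the bystanders in view show no change from the first pictures. The arm partly hides one turquoise look-alike in the top view, but the side view shows it in place.
- **Robot:** clear of everything, with a force reading near zero.

**One thing went wrong:** my first 45° tilt ran several joints to the ends of their ranges. The readings were 0.001 to 0.004 rad beyond the rounded figures given. Joint 5 touched its limit once more (-1.033 against -1.03) at the smaller tilt. I reduced the tilt to about 0.45 rad and saw no other trouble.

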